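# Drop a retired memory stick through the spring flap of the media disposal box

### The arm

A 6-joint arm with a two-finger parallel gripper is mounted at the origin on a cart in front of the work surface, level with it; the furniture and walls round the work are solid. World frame = base frame: x ahead of the robot, y to its left, z up, the work surface at z = 0. Lengths are in mm, angles in rad, forces in N, time in s.
With the tool pointing down it reaches from about 350 to 875 mm from the base axis. Payload 4.2 kg.
Tool frame: the origin (TCP) lies at the centre of the arm's flange, where the gripper is bolted on; the fingertips stand 182 mm ahead of it and the grasp point (between the pads) lies 164 mm ahead of it; z points along the fingers, y is the direction in which the jaws open and shut (so a half turn about z gives the same grasp; the last joint's range is limited). The gripper opens to 87 mm and grips with 3 to 60 N. Pads are 19 mm wide; open, the fingers measure 117 mm over their backs; the gripper's body (75 mm by 190 mm) begins 51 mm behind the grasp point.
Start: joints at [-1.045, 0.385, 0.008, 0, -1.194, -0.259], TCP at [164.796, -602.862, 404.75] pointing down, gripper open.
Joint ranges: [-3.14, 3.14], [-1.21, 2.06], [-1.07, 1.41], [-3.16, 2.05], [-2.99, -0.16], [-3.1, 3.1]. Speed limits (rad/s): [2.79, 2.79, 3.14, 3.14, 3.14, 3.14].

### API

Orientations are given as a unit quaternion [x, y, z, w].
In Python, from plant import env, eyes, ticket, search_frame gives the robot as it stands. The module is installed in compiled form; this text tells all that it offers.
- The arm moves only by the shell command python3 -m jog 'ROWS'. ROWS is JSON, a list of rows, each an object with "delta_pos": the shift along the tool's x, y, z as a fraction of full scale, a list of three; "spin": the turn about the tool's z as a fraction of full scale; "claw": the gripper command: -1 is fully open, 1 is shut, values between are in proportion. A call has 1 to 20 rows; each row shifts and turns the commanded pose from where the row before left it, along the tool's axes as they then stand; what a row does not reach is not made up. Full scale, the value 1, is 0.1 m for a shift and 0.15 rad for a turn. A row lasts 1/10 s, in which the tool goes at most 50 mm and 8.59 degrees, less where a joint would pass 70% of its speed; a pose out of reach is approached as far as the arm can. A call with a number of a shift or a turn outside -1 to 1 is refused whole. A call with a gripper value outside its range is refused whole. The fingers move at their own pace and stop on an object; the grip force is fixed at half the most. Time passes only in rows, so rows that do not move let the fingers close. It gives the time, the measured TCP pose, the force and the opening at its end, in the units of the state.
- env.observe(): the state, without advancing time (a new reading comes with each control period).
- eyes.grab_frame(name): name is "scene" or "side" or "wrist"; returns a dict with "img" (480x640x3 uint8, red, green, blue), "range_z" (480x640 float32, mm along the optical axis (not along the pixel's ray), 0 where there is no reading), "mtx" (3x3 intrinsics, pixels), "R" (3x3) and "t" (3): a world point X has camera coordinates R X + t; the wrist camera has in their place "T_tool_cam" (4x4, takes a point from camera to tool coordinates, whose origin is the TCP and whose axes are the flange's). Camera axes: x right, y down, z forward; pixel columns grow to the right and rows downward; lengths in mm; the calibration is good to about 2 mm. A picture is of the moment at which its call begins: read the wrist's pose just before it.
- ticket.job_done(): hands the job in, once; it reports no verdict.
Trained networks look in the newest picture that a camera, given by its name, has taken for a name from the list of things; names that differ only in an ending like _2 or _b are one class to them, and where a whole thing is asked for, a point or a joint stands for the part that bears it (a point fixed in the world has none). Each returns a list of dicts, best first, with "score" (0 to 1); they miss things now and then, are a little off and sometimes report something else, mostly with a low value. They report only what shows in the picture. A call takes as long as a camera call. They do not tell look-alikes from the thing itself.
- search_frame(camera, query): "uv" ([column, row] in pixels, amid what is visible of it).
The state is a dict: "t": time; "joint_positions": joint angles; "qd": joint speeds; "effort": joint torques, N m; "tcp_pos": TCP position; "ee_rot": TCP orientation; "contact_force": force on the tool from outside, world axes, zero at the start; "ft_torque": the same for the moment, N m; "width": finger opening in mm.
Only numpy, scipy, OpenCV 4.12 (cv2) and the standard library are available. Lean on these libraries where they do the work, as an engineer would, in place of code of your own. Each camera call takes 0.05 s, during which the arm holds its last target.

### The job

The orange memory stick on the tray of the disposal box has been retired. Press the box's spring flap down with one finger and, while that finger holds it open, push the stick over the edge of the tray with the other finger so that it drops into the box; then take the hand away and let the flap spring shut. Do not pick the stick up or lift it off the tray, and leave the stapler, the phone and the binder clip where they lie.

Things in the scene. Friction and masses are not known exactly. Their poses are not given: they have to be found in the camera images.
- disposal_box: White and grey steel box, fixed, 156 mm along its own x, 240 along its own y; origin at the centre of its underside, z up. Level top 120 mm up: an open tray on the half at +y, a spring flap on the half at -y. Below the flap it is hollow down to its floor (z = 9 mm). Side rails at |x| > 63 mm stand 5 mm above tray and flap. The stick is pushed along the box's own -y.
- tray_edge (a point): Middle of the tray's edge at the flap, level with the tray floor (box x = 0, y = -3, z = 120 mm); axes as the box's. The flat tray is 126 mm across x and runs from here 111 mm towards +y, where a 3 mm lip closes it. Beyond the edge, towards -y, lies the opening under the flap, 126 mm across and 99 mm long.
- flap_hinge (a point): Middle of the flap's hinge line, at the height of the shut flap's upper face (box x = 0, y = -102, z = 120 mm); axes as the box's, does not turn with the flap. The rim beyond the hinge is flush and ends 18 mm further at -y.
- flap (a joint): Spring flap, rad: 0 shut and level, grows as it is pressed down into the box, stop at 1.1. Aluminium plate with a ribbed black press pad, 122 mm wide, 96.5 mm from its hinge (far end from the tray) to its free edge at the tray edge. A spring always shuts it: 0.05 N m when shut, 0.13 at 0.9 rad (1 to 6 N at a fingertip). 0.7 rad leaves a gap of 25 mm at the tray edge, 0.9 rad 39 mm.
- flap_bar (a point): Middle of the top of the flap's stop bar, 11 mm above the plate; turns with the flap. The black bar, 7 mm thick, runs along the whole free edge, 2.5 mm beyond the tray edge when shut: the stick cannot slide on to the shut flap, and pushing the stick against the bar does not open it.
- usb_stick: Orange memory stick with a bare metal plug, 55 mm along its own x (plug, 12 mm, at +x; push on the orange 43 mm, whose middle is 6 mm to -x of the origin), 18 mm along y, 8 mm high, about 20 g; origin at the centre of its underside, z up. Lies flat on the tray, roughly across it (its x within 0.3 rad of the box's x), its middle 27 to 44 mm from the tray edge.
- stapler: Red and black stapler, 138 x 40 x 48 mm, loose on the desk at the flap end of the box; origin at the centre of its underside. Must stay.
- smartphone: Dark smartphone, 146 x 71 x 8 mm, loose on the desk at the tray end of the box; origin at the centre of its underside. Must stay.
- binder_clip: Black binder clip, 20 x 31 x 35 mm, loose on the desk behind the box; origin at the centre of its underside. Must stay.
Mind the look-alikes: they are no part of the job. What is meant by the usb_stick is not blue, purple or red, and is the smaller of those in its own colour.

How it is judged:
By the outcome, as a careful person would: the job done as asked, in the order asked, and still so for the second after the job is handed in, with the robot touching nothing.
It also fails if it takes over 48 s, if anything falls off the work surface, if the arm or the gripper's body presses on something with over 40 N, if the wrist force passes 120 N, or if a joint passes its speed limit or range.

## Working session

There is one attempt and no reset: what is moved stays moved. The work goes in short steps, Python scripts to look and compute and a shell command to move; the robot and the scene stay as the last step left them, time stands still between calls to the robot, and variables do not carry over. Pictures are saved under pics/ and viewed, and the job is handed in when it is done.

```bash
mkdir -p pics
cat > h.py <<'E'
import numpy as np, cv2
from plant import env, eyes, ticket, search_frame
from scipy.spatial.transform import Rotation as Ro
def snap(name,fn):
    s=env.observe(); f=eyes.grab_frame(name)
    cv2.imwrite('pics/'+fn,f['img'][:,:,::-1]); 
    if 'R' not in f:
        T=np.array(f['T_tool_cam']); Rw=Ro.from_quat(s['ee_rot']).as_matrix(); p=np.array(s['tcp_pos'])
        Rc=Rw@T[:3,:3]; pc=Rw@T[:3,3]+p
        f['R']=Rc.T; f['t']=-Rc.T@pc
    np.savez('pics/'+fn[:-4]+'.npz',**{k:np.array(f[k]) for k in ('img','range_z','mtx','R','t')})
    return f
def px2w(f,u,v,z=None):
    K,R,t=np.array(f['mtx']),np.array(f['R']),np.array(f['t']).ravel()
    if z is None: z=np.median(f['range_z'][int(v)-1:int(v)+2,int(u)-1:int(u)+2])
    c=np.linalg.inv(K)@[u,v,1]*z
    return R.T@(c-t)
def onplane(f,u,v,h):
    K,R,t=np.array(f['mtx']),np.array(f['R']),np.array(f['t']).ravel()
    d=R.T@np.linalg.inv(K)@[u,v,1]; o=-R.T@t
    return o+d*(h-o[2])/d[2]
def proj(f,X):
    c=np.array(f['R'])@np.array(X)+np.array(f['t']).ravel(); p=np.array(f['mtx'])@c; return p[:2]/p[2]
E
python3 - <<'E'
from h import *
np.set_printoptions(precision=1,suppress=True)
print(env.observe())
for c in ('scene','side','wrist'):
    f=snap(c,c+'0.png')
    for q in ('disposal_box','usb_stick','flap','flap_bar','stapler','smartphone','binder_clip'):
        r=search_frame(c,q)
        for d in r[:5]:
            u,v=d['uv']; 
            try: w=px2w(f,u,v)
            except Exception as e: w=e
            print(c,q,round(d['score'],2),np.array(d['uv']),w)
E
```

```text
{'t': 0.0, 'joint_positions': array([-1. ,  0.4,  0. , -0. , -1.2, -0.3]), 'qd': array([-0., -0.,  0.,  0.,  0.,  0.]), 'effort': array([  0. , -39.1,  18.7,   4.2,   0. ,  -0. ]), 'tcp_pos': array([ 164.8, -602.7,  403.7]), 'ee_rot': array([-0.1,  1. ,  0. , -0. ]), 'contact_force': array([-0.1,  1.1,  0. ]), 'ft_torque': array([-0.,  0.,  0.]), 'width': 86.9081982556037}
scene disposal_box 0.84 [343.6 274.7] [483.4 195.4 119.5]
scene usb_stick 0.8 [254.4 384.4] [536.  394.    5.2]
scene usb_stick 0.79 [240.7 329.1] [636.2 303.6   5.1]
scene usb_stick 0.7 [344.6 253.7] [507.1 147.8 127.8]
scene usb_stick 0.66 [363.  232.7] [515.8  53.2 120.5]
scene usb_stick 0.57 [300.5 240.4] [702.4  -5.2   9.6]
scene flap 0.92 [361.1 233.6] [517.6  58.1 120.5]
scene flap_bar 0.81 [362.4 234.9] [513.8  59.9 119.6]
scene stapler 0.66 [411.5 256.8] [445.2 -56.9  23.1]
scene stapler 0.49 [348.9 271.1] [480.  182.  120.1]
scene smartphone 0.7 [277.  290.7] [641.  179.8   8.9]
scene smartphone 0.68 [312.8 355. ] [488.  291.4   6.4]
scene binder_clip 0.49 [278.9 292.6] [636.6 179.6   5.6]
scene binder_clip 0.49 [361.  235.1] [515.4  63.  120.2]
side disposal_box 0.57 [301.8 265.5] [519.3  74.5 120.9]
side usb_stick 0.93 [380.8 329.9] [685.2   4.2  12.1]
side usb_stick 0.78 [298.6 232.3] [503.9 141.2 128.6]
side usb_stick 0.77 [367.9 387.4] [ 668.4 -112.1   10.9]
side usb_stick 0.61 [370.  208.8] [642.4 293.2   4.9]
side usb_stick 0.54 [327.1 172.7] [533.2 381.4   6.5]
side flap 0.69 [300.3 275.5] [519.3  53.7 120.4]
side flap 0.68 [299.7 233.5] [506.4 138.8 128.7]
side flap_bar 0.78 [302.1 275.1] [522.6  54.8 120.8]
side stapler 0.76 [284. 350.] [499.9 -61.3  16.9]
side smartphone 0.83 [300.6 198. ] [495.6 225.6 121.4]
side smartphone 0.7 [303.9 277.3] [526.6  50.7 120.8]
side smartphone 0.25 [300.4 263.6] [516.   78.3 120.5]
side binder_clip 0.61 [283.5 350.7] [499.6 -63.9  20.8]
side binder_clip 0.44 [368.9 256.2] [648.9 166.8  12.7]
```

View pics/scene0.png

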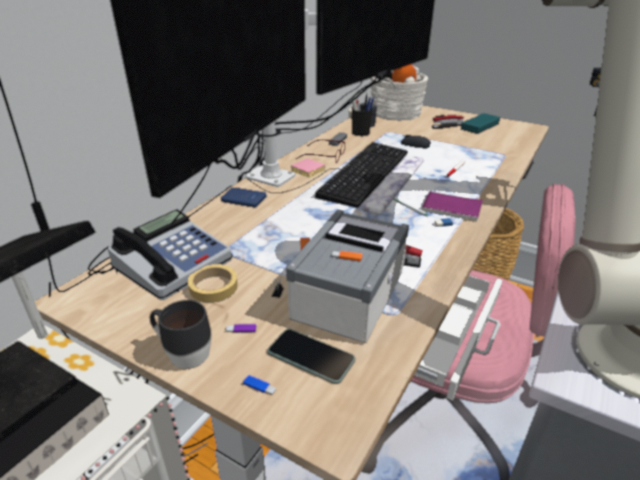

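View pics/side0.png

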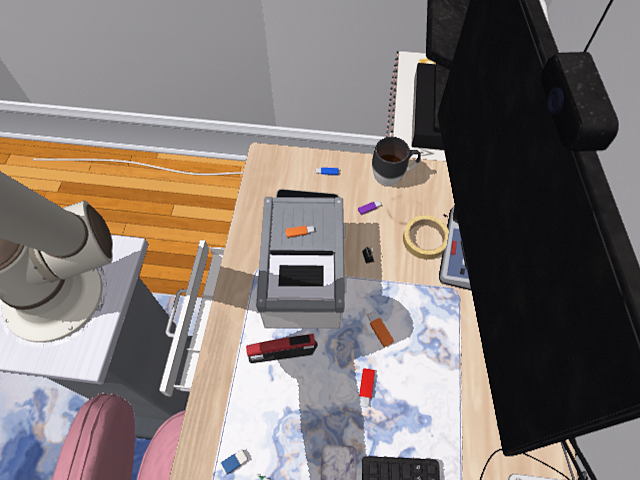

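View pics/wrist0.png

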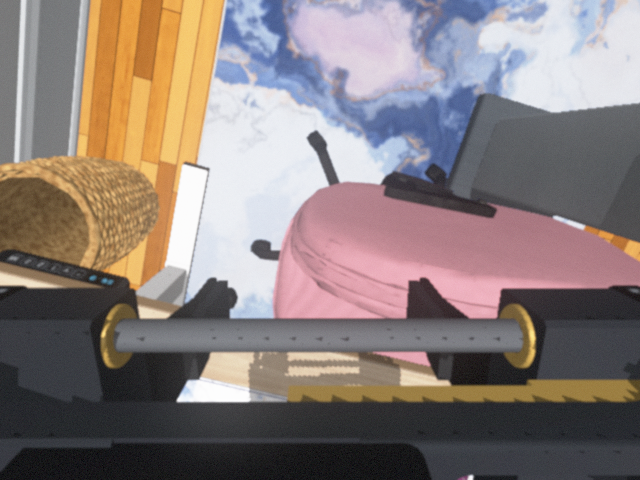

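Run:
```python
from h import *
np.set_printoptions(precision=4,suppress=True)
s=env.observe(); print(s['ee_rot'],s['joint_positions'],s['tcp_pos'])
print(Ro.from_quat(s['ee_rot']).as_matrix())
for n in('scene','side','wrist'):
    f=dict(np.load(f'pics/{n}0.npz')); print(n,f['mtx'].tolist(),'cam',-f['R'].T@f['t'])
for n,(a,b,c,d) in dict(scene=(270,200,430,340),side=(230,170,390,370)).items():
    im=cv2.imread(f'pics/{n}0.png')[b:d,a:c]; im=cv2.resize(im,None,fx=3.6 if n=='scene' else 3,fy=3.6 if n=='scene' else 3,interpolation=cv2.INTER_CUBIC); cv2.imwrite(f'pics/{n}0z.png',im)
# side depth: top-level points cluster
f=dict(np.load('pics/side0.npz')); K=f['mtx'];R=f['R'];t=f['t'].ravel()
v,u=np.mgrid[0:480,0:640]; z=f['range_z']
P=(np.stack([(u-K[0,2])/K[0,0]*z,(v-K[1,2])/K[1,1]*z,z],-1)-t)@R
np.save('pics/sideP.npy',P)
m=(z>0)&(P[...,2]>112)&(P[...,2]<135)&(P[...,0]>380)&(P[...,0]<640)&(P[...,1]>-80)&(P[...,1]<320)
n,l,st,c=cv2.connectedComponentsWithStats(m.astype(np.uint8)); k=1+np.argmax(st[1:,4]); print(st[k])
pts=P[l==k]; 
print(pts[:,2].mean(),cv2.minAreaRect(pts[:,:2].astype(np.float32)), np.percentile(pts[:,2],[5,25,50,75,95]))
```

```text
[-0.133   0.9911 -0.     -0.    ] [-1.0454  0.3847  0.0079  0.     -1.194  -0.2586] [ 164.7701 -602.8643  404.7586]
[[-0.9646 -0.2636 -0.    ]
 [-0.2636  0.9646 -0.    ]
 [ 0.     -0.     -1.    ]]
scene [[472.54392302439703, 0.0, 317.90595242573676], [0.0, 472.54392302439703, 243.8909812062818], [0.0, 0.0, 1.0]] cam [184.6789 788.6165 609.9315]
side [[496.76176116846204, 0.0, 323.2899667056339], [0.0, 496.76176116846204, 250.1048708013995], [0.0, 0.0, 1.0]] cam [ 604.554  -334.4294  964.2269]
wrist [[361.4925527224951, 0.0, 317.69258732797], [0.0, 361.4925527224951, 241.67607060521127], [0.0, 0.0, 1.0]] cam [  92.5565 -621.9464  382.775 ]
[ 256  197   89  114 9277]
121.87162840361947 ((514.5538330078125, 107.46987915039062), (160.4077606201172, 240.64169311523438), 6.456104755401611) [118.0096 119.8112 121.209  123.54   127.531 ]
```

View pics/side0z.png

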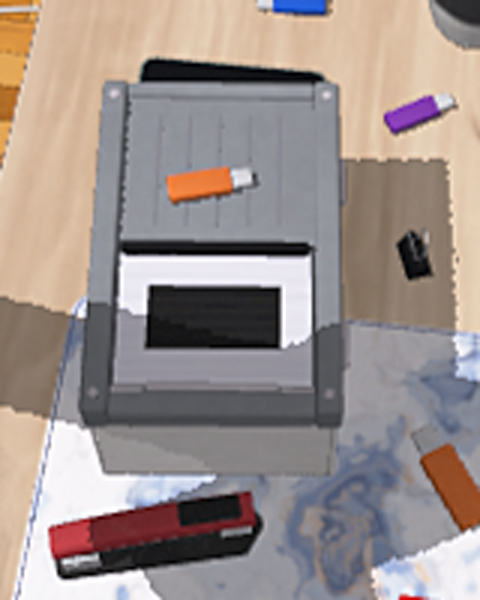

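View pics/scene0z.png

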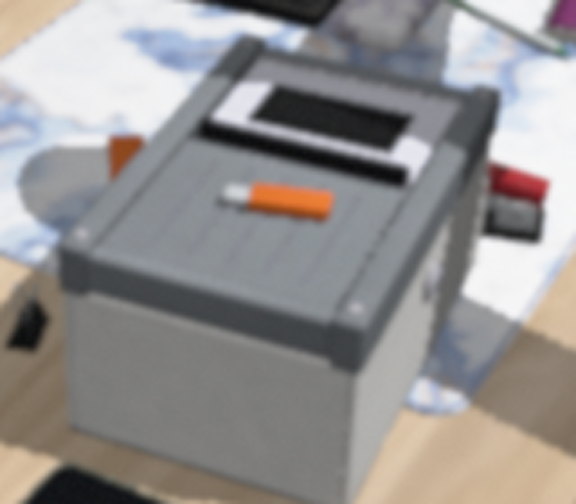

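Run:
```python
from h import *
np.set_printoptions(precision=0,suppress=True)
A=[]
for n in('scene','side'):
    f=dict(np.load(f'pics/{n}0.npz')); K=f['mtx'];R=f['R'];t=f['t'].ravel()
    v,u=np.mgrid[0:480,0:640]; z=f['range_z']
    P=(np.stack([(u-K[0,2])/K[0,0]*z,(v-K[1,2])/K[1,1]*z,z],-1)-t)@R
    A.append(P[(z>0)])
A=np.concatenate(A)
# max height grid 100mm
print('y rows from 1100 to -1100, x cols -500..1200')
for y in range(1100,-1100,-100):
    row=[]
    for x in range(-500,1300,100):
        m=(A[:,0]>=x)&(A[:,0]<x+100)&(A[:,1]>=y)&(A[:,1]<y+100)
        row.append('%5d'%np.percentile(A[m,2],98) if m.sum()>3 else '    .')
    print('%5d'%y,''.join(row))
```

```text
y rows from 1100 to -1100, x cols -500..1200
 1100     .    .    .    .    .    .    .    .    .    .    .    .    .    .    .    .    .    .
 1000  -127 -118 -110 -101  -93  -83  -73  -65  -56  -47  -38  -29  -17    .    .    .   64    .
  900  -852 -848 -852 -850 -851 -849    .    .    .    .    . -132 -225    .    .    .  129    .
  800  -853 -854 -852 -853 -853 -851    .    .    .    .    .  -48  -48    .  191  193  198    .
  700  -852 -854 -852 -854 -852 -851    .    .    .    .    .  -48   26   29    .  194  270    .
  600  -853 -853 -853 -853 -851 -852    .    .    .    .    .  -49  291  262    .    .  324    .
  500     . -852 -853 -853 -853 -852    .    .    .    .    .  -50  297  258   27  -49  313    .
  400     .    . -855 -852 -852 -852    .    .    0    0    0   93  295  240  437   89  275    .
  300     .    .    . -847 -847 -850    .    .    0    7    8   93  537   46   37   19  428    .
  200     .    .    .    . -845 -845    .    .    0  124  125    6  566   88   97   55  508    .
  100     .    .    .    .    0  194  210  -29    0  128  130   14  616  191   89 -68
[... 378 characters left out ...]
3  154  152   64    .
 -400  -848 -847 -845    . -848 -849   81   78   13   14   13   23   26  480  150   37   68    .
 -500     .    .    .    .    . -847   77  496  499   13   12   23   25  473  438    1   77    .
 -600     .    .    .    .    . -804 -341  501  401    3   16   24  445  465  147   19   95    .
 -700     .    .    .    .    . -807  235  335    1    3   16   22  459  430   16    1  280    .
 -800     .    .    .    .    .    . -847    .    1    3    4   32  451  233  120    2  431    .
 -900     .    .    .    .    .    . -846    .    1    3    3    3  444    3  130   23  100    .
-1000     .    .    .    .    .    . -848    .    1    1   30   45  436  149  172   32   93    .
```

```bash
python3 -m jog '[{"delta_pos":[0,0.5,0],"spin":0,"claw":-1},{"delta_pos":[0,0.5,0],"spin":0,"claw":-1},{"delta_pos":[0,0.5,0],"spin":0,"claw":-1},{"delta_pos":[0,0.5,0],"spin":0,"claw":-1}]'; python3 -c "
from h import *
np.set_printoptions(precision=4,suppress=True)
s=env.observe(); print(s['ee_rot'],s['joint_positions'],s['tcp_pos'],s['t'])"
```

```text
t: 1.6
tcp_pos: [111.4, -408.3, 404.5]
ee_rot: [-0.133, 0.991, 0.0, -0.0]
contact_force: [0.9, 0.2, 2.0]
width: 87.2
[-0.1328  0.9911  0.0001 -0.0001] [-0.9173  0.033  -0.4515  0.0001 -1.0865 -0.3871] [ 111.3695 -408.3002  404.4789] 1.6
```

```bash
python3 -m jog '[{"delta_pos":[0,0.5,0],"spin":0,"claw":-1},{"delta_pos":[0,0.3,0],"spin":0,"claw":-1}]'; python3 -c "
from h import *
np.set_printoptions(precision=4,suppress=True)
s=env.observe(); print(s['ee_rot'],s['joint_positions'],s['tcp_pos'],s['t'])"
```

```text
t: 1.8
tcp_pos: [89.3, -329.9, 404.5]
ee_rot: [-0.133, 0.991, 0.0, 0.0]
contact_force: [1.1, -0.1, 0.8]
width: 86.7
[-0.133   0.9911  0.0002  0.0002] [-0.8202 -0.1304 -0.6026 -0.0007 -1.0987 -0.4836] [  89.2807 -329.8981  404.503 ] 1.8
```

```bash
python3 - <<'E'
from h import *
A=[]
for n in('scene','side'):
    f=dict(np.load(f'pics/{n}0.npz')); K=f['mtx'];R=f['R'];t=f['t'].ravel()
    v,u=np.mgrid[0:480,0:640]; z=f['range_z']
    P=(np.stack([(u-K[0,2])/K[0,0]*z,(v-K[1,2])/K[1,1]*z,z],-1)-t)@R
    A.append(P[(z>0)])
A=np.concatenate(A)
for y in range(-200,500,50):
    m=(A[:,1]>y)&(A[:,1]<y+50)&(A[:,2]>180)&(A[:,0]>450)
    print(y,m.sum(),np.percentile(A[m,0],[1,5,20]).round() if m.sum() else '')
m=(A[:,1]>500)&(A[:,2]>-100)&(A[:,0]<700); print(m.sum(), np.percentile(A[m],[1,50,99],axis=0).round())
E
python3 -m jog '[{"delta_pos":[-0.42,0.15,-0.1],"spin":0,"claw":-1},{"delta_pos":[-0.42,0.15,-0.1],"spin":0,"claw":-1},{"delta_pos":[-0.42,0.15,-0.1],"spin":0,"claw":-1},{"delta_pos":[-0.42,0.15,-0.1],"spin":0,"claw":-1},{"delta_pos":[-0.42,0.15,-0.1],"spin":0,"claw":-1},{"delta_pos":[-0.42,0.15,-0.1],"spin":0,"claw":-1},{"delta_pos":[-0.42,0.15,-0.1],"spin":0,"claw":-1},{"delta_pos":[-0.42,0.15,-0.1],"spin":0,"claw":-1},{"delta_pos":[-0.42,0.15,-0.1],"spin":0,"claw":-1}]'
```

```text
-200 9799 [817. 817. 819.]
-150 9631 [809. 810. 811.]
-100 8698 [801. 802. 803.]
-50 10923 [766. 772. 787.]
0 8262 [762. 764. 785.]
50 8170 [777. 778. 779.]
100 10007 [769. 770. 772.]
150 10243 [761. 762. 764.]
200 10304 [753. 754. 756.]
250 10826 [745. 746. 748.]
300 10693 [739. 739. 741.]
350 1828 [1118. 1119. 1120.]
400 1360 [961. 963. 966.]
450 1531 [713. 715. 722.]
4815 [[-127.  509.  -99.]
 [ 550. 1077.  -61.]
 [ 699. 1086.  -25.]]
t: 2.7
tcp_pos: [421.0, -101.4, 495.6]
ee_rot: [-0.133, 0.991, -0.0, 0.001]
contact_force: [0.4, -1.4, 1.0]
width: 86.9
```

```bash
python3 -m jog '[{"delta_pos":[-0.34,0.2,0.11],"spin":0.17,"claw":-1},{"delta_pos":[-0.34,0.2,0.11],"spin":0.17,"claw":-1},{"delta_pos":[-0.34,0.2,0.11],"spin":0.17,"claw":-1},{"delta_pos":[-0.34,0.2,0.11],"spin":0.17,"claw":-1},{"delta_pos":[-0.34,0.2,0.11],"spin":0.17,"claw":-1},{"delta_pos":[-0.34,0.2,0.11],"spin":0.17,"claw":-1}]'
python3 -c "
from h import *
s=env.observe(); print(s['tcp_pos'],s['joint_positions'],Ro.from_quat(s['ee_rot']).as_matrix().round(3))
snap('wrist','w1.png')"
```

```text
t: 3.3
tcp_pos: [596.5, 56.9, 428.4]
ee_rot: [-0.057, 0.998, -0.0, 0.0]
contact_force: [0.6, 0.2, 0.2]
width: 86.5
[596.46731281  56.88609402 428.41490814] [ 3.65076300e-01  3.25543850e-01 -2.07650960e-02  1.19759815e-04
 -1.22421501e+00 -1.82266601e+00] [[-0.994 -0.113  0.   ]
 [-0.113  0.994 -0.   ]
 [-0.    -0.    -1.   ]]
```

View pics/w1.png

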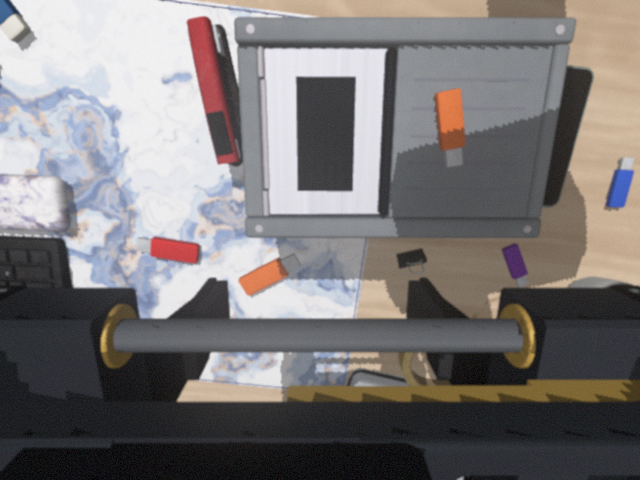

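```bash
python3 -m jog '[{"delta_pos":[0,0.4,0],"spin":0,"claw":-1},{"delta_pos":[0,0.4,0],"spin":0,"claw":-1}]'
python3 -c "
from h import *
np.set_printoptions(precision=1,suppress=True)
f=snap('wrist','w2.png')
for q in ('usb_stick','flap','stapler','smartphone','binder_clip'):
    for d in search_frame('wrist',q)[:3]:
        u,v=d['uv']; print(q,round(d['score'],2),np.array(d['uv']),px2w(f,u,v))
"
```

```text
t: 3.55
tcp_pos: [586.8, 135.7, 427.9]
ee_rot: [-0.056, 0.998, -0.0, -0.001]
contact_force: [0.3, -0.5, 0.6]
width: 86.8
usb_stick 0.83 [202.7 277.2] [682.1  11.5   9.4]
usb_stick 0.77 [ 98.2 250. ] [ 662.1 -108.6    9.4]
usb_stick 0.7 [550.4 181.7] [528.1 388.4   3.9]
flap 0.68 [222.7 130.9] [514.3  55.6 118.8]
stapler 0.67 [122.2  75.8] [476.3 -58.9  40.9]
smartphone 0.85 [477.5 128.5] [482.2 295.2   4.2]
smartphone 0.38 [221.9 132. ] [515.2  54.9 118.6]
binder_clip 0.92 [346.7 258.6] [641.3 176.6   6.3]
```

View pics/w2.png

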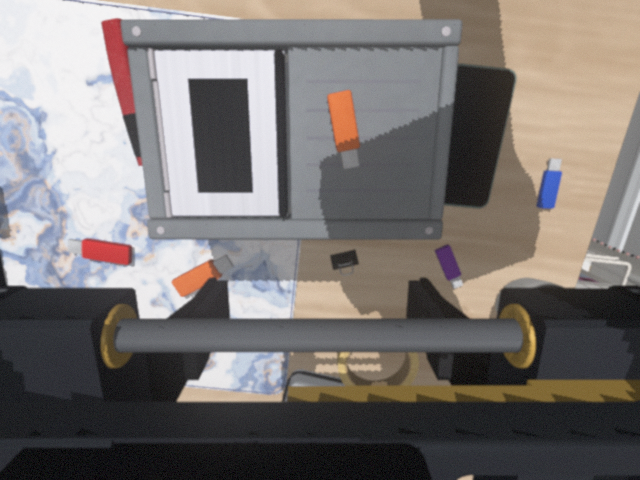

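```bash
cat > meas.py <<'E'
from h import *
np.set_printoptions(precision=1,suppress=True)
F=[dict(np.load(f'pics/w{i}.npz')) for i in (1,2)]
for f in F: f['t']=f['t'].ravel()
def tri(p,q):
    A=[];
    for f,(u,v) in zip(F,(p,q)):
        M=f['mtx']@np.c_[f['R'],f['t']]; A+= [u*M[2]-M[0], v*M[2]-M[1]]
    A=np.array(A); return np.linalg.lstsq(A[:,:3],-A[:,3],rcond=None)[0]
# stick masks
S=[]
for f,(a,b,c,d) in zip(F,((400,60,500,190),(300,60,390,190))):
    hsv=cv2.cvtColor(f['img'],cv2.COLOR_RGB2HSV); m=cv2.inRange(hsv,(3,130,60),(20,255,255)); mm=np.zeros_like(m); mm[b:d,a:c]=m[b:d,a:c]
    n,l,st,ce=cv2.connectedComponentsWithStats(mm); k=1+np.argmax(st[1:,4]); 
    v,u=np.nonzero(l==k); r=cv2.minAreaRect(np.c_[u,v].astype(np.float32)); print(r)
    pts=np.array([px2w(f,x,y) for x,y in zip(u,v)]); top=pts[pts[:,2]>np.median(pts[:,2])-2]
    hp=np.array([onplane(f,x,y,128.) for x,y in zip(u,v)])[:,:2].astype(np.float32)
    print('orange z med',np.median(pts[:,2]),'mean',top.mean(0),'plane rect',cv2.minAreaRect(hp)); S.append(r[0])
print('stick body tri',tri(*S))
for i,f in enumerate(F):
    zz=f['range_z'];v,u=np.mgrid[0:480:2,0:640:2]; K=f['mtx']
    z=zz[::2,::2]; P=(np.stack([(u-K[0,2])/K[0,0]*z,(v-K[1,2])/K[1,1]*z,z],-1)-f['t'])@f['R']
    m=(z>0)&(v<280)&(P[...,2]>112)&(P[...,2]<140)
    n,l,st,ce=cv2.connectedComponentsWithStats(m.astype(np.uint8)); k=1+np.argmax(st[1:,4]); pts=P[l==k]
    print(i,'top rect',cv2.minAreaRect(pts[:,:2].astype(np.float32)),np.percentile(pts[:,2],[5,50,95]))
for p,q in (((250,29),(136,31)),((560,30),(446,31)),((528,229),(429,230)),((255,226),(160,230))): print('screw',tri(p,q))
E
python3 meas.py
```

```text
((449.99072265625, 118.90411376953125), (58.75775909423828, 25.365371704101562), 84.47245788574219)
orange z med 126.53824565623086 mean [497.  144.4 126.5] plane rect ((497.6899719238281, 143.66726684570312), (40.45881271362305, 18.08565330505371), 17.43721580505371)
((343.2503356933594, 120.4017333984375), (57.97574996948242, 23.696578979492188), 79.87532806396484)
orange z med 126.45973007063665 mean [496.9 145.  126.4] plane rect ((497.4674987792969, 145.057861328125), (40.290531158447266, 17.01363182067871), 17.68168830871582)
stick body tri [496.7 145.3 122.9]
0 top rect ((512.8282470703125, 108.9435043334961), (157.56845092773438, 239.98947143554688), 6.484958171844482) [116.9 118.6 124.5]
1 top rect ((513.0106811523438, 109.3214111328125), (158.0849151611328, 239.7353057861328), 6.46715784072876) [117.  118.5 124.5]
screw [454.4  -6.  123.8]
screw [430.3 208.6 123.8]
screw [571.7 224.3 125.5]
screw [598.5   5.4 113.1]
```

```bash
python3 -m jog '[{"delta_pos":[0.2,0.34,-0.22],"spin":0,"claw":-1},{"delta_pos":[0.2,0.34,-0.22],"spin":0,"claw":-1},{"delta_pos":[0.2,0.34,-0.22],"spin":0,"claw":-1},{"delta_pos":[0.2,0.34,-0.22],"spin":0,"claw":-1},{"delta_pos":[0.2,0.34,-0.22],"spin":0,"claw":-1},{"delta_pos":[0.2,0.34,-0.22],"spin":0,"claw":-1},{"delta_pos":[0.2,0.34,-0.22],"spin":0,"claw":-1},{"delta_pos":[0.2,0.34,-0.22],"spin":0,"claw":-1},{"delta_pos":[0.2,0.34,-0.22],"spin":0,"claw":-1},{"delta_pos":[0.2,0.34,-0.22],"spin":0,"claw":-1}]'
```

```text
t: 4.85
tcp_pos: [348.6, 449.8, 650.3]
ee_rot: [-0.056, 0.998, 0.0, 0.0]
contact_force: [0.4, 0.1, 0.2]
width: 87.0
```

```bash
python3 -m jog '[{"delta_pos":[0.42,0.2,-0.1],"spin":-0.35,"claw":-1},{"delta_pos":[0.42,0.2,-0.1],"spin":-0.35,"claw":-1},{"delta_pos":[0.42,0.2,-0.1],"spin":-0.35,"claw":-1},{"delta_pos":[0.42,0.2,-0.1],"spin":-0.35,"claw":-1},{"delta_pos":[0.42,0.2,-0.1],"spin":-0.35,"claw":-1},{"delta_pos":[0.42,0.2,-0.1],"spin":-0.35,"claw":-1}]'
python3 -c "
from h import *
s=env.observe(); print(s['tcp_pos'],s['joint_positions'].round(3),Ro.from_quat(s['ee_rot']).as_matrix().round(3))"
```

```text
t: 5.45
tcp_pos: [75.9, 504.6, 709.3]
ee_rot: [-0.213, 0.977, 0.0, 0.0]
contact_force: [0.5, 0.6, 0.7]
width: 87.1
[ 75.92355599 504.62729038 709.30465071] [ 1.74   0.139  0.412  0.    -1.843 -2.882] [[-0.909 -0.416 -0.   ]
 [-0.416  0.909  0.   ]
 [-0.     0.    -1.   ]]
```

```bash
python3 -m jog '[{"delta_pos":[0,0,-0.45],"spin":0,"claw":-1},{"delta_pos":[0,0,-0.45],"spin":0,"claw":-1},{"delta_pos":[0,0,-0.45],"spin":0,"claw":-1},{"delta_pos":[0,0,-0.45],"spin":0,"claw":-1}]'
cat > st.py <<'E'
from h import *
np.set_printoptions(precision=4,suppress=True)
s=env.observe(); R=Ro.from_quat(s['ee_rot']).as_matrix(); print(s['t'],s['tcp_pos'].round(1),'q',s['joint_positions'].round(3),'F',s['contact_force'].round(1)); print(R.round(4).tolist())
E
python3 st.py; python3 -m jog '[{"delta_pos":[0,0,-0.3],"spin":0,"claw":-1}]'; python3 st.py
```

```text
t: 5.85
tcp_pos: [77.8, 503.9, 876.2]
ee_rot: [-0.212, 0.977, 0.003, 0.001]
contact_force: [0.7, 0.9, 2.0]
width: 87.3
5.85 [ 77.8 503.9 876.2] q [ 1.737  0.358  1.186  0.001 -2.393 -2.88 ] F [0.7 0.9 2. ]
[[-0.9105, -0.4135, -0.0], [-0.4135, 0.9105, 0.0062], [-0.0025, 0.0057, -1.0]]
t: 5.95
tcp_pos: [76.6, 500.8, 894.8]
ee_rot: [-0.212, 0.977, 0.003, 0.001]
contact_force: [-0.2, 1.6, 1.1]
width: 87.1
5.95 [ 76.6 500.8 894.8] q [ 1.74   0.439  1.405  0.004 -2.53  -2.882] F [-0.2  1.6  1.1]
[[-0.9103, -0.4139, 0.0009], [-0.4139, 0.9103, 0.0069], [-0.0037, 0.0059, -1.0]]
```

```bash
python3 -m jog '[{"delta_pos":[0,0,-0.4],"spin":0,"claw":-1},{"delta_pos":[0,0,-0.4],"spin":0,"claw":-1}]'; python3 st.py
```

```text
t: 6.15
tcp_pos: [69.2, 469.0, 915.0]
ee_rot: [-0.212, 0.977, 0.012, 0.008]
contact_force: [-0.9, -0.9, 0.2]
width: 87.2
6.15 [ 69.2 469.  915. ] q [ 1.773  0.401  1.406  0.029 -2.552 -2.892] F [-0.9 -0.9  0.2]
[[-0.9102, -0.414, 0.0112], [-0.4136, 0.9101, 0.0265], [-0.0212, 0.0195, -0.9996]]
```

```bash
python3 -m jog '[{"delta_pos":[-0.2,0.45,0],"spin":0,"claw":-1},{"delta_pos":[-0.2,0.45,0],"spin":0,"claw":-1},{"delta_pos":[-0.2,0.45,0],"spin":0,"claw":-1}]'; python3 st.py
```

```text
t: 6.45
tcp_pos: [62.1, 565.8, 861.6]
ee_rot: [-0.212, 0.977, 0.034, 0.017]
contact_force: [-0.9, 0.8, 0.0]
width: 87.2
6.45 [ 62.1 565.8 861.6] q [ 1.753  0.514  1.407  0.046 -2.395 -2.861] F [-0.9  0.8  0. ]
[[-0.9095, -0.4154, 0.0186], [-0.4131, 0.9078, 0.0729], [-0.0472, 0.0586, -0.9972]]
```

```bash
python3 -m jog '[{"delta_pos":[-0.16,0.26,-0.39],"spin":0,"claw":-1},{"delta_pos":[-0.16,0.26,-0.39],"spin":0,"claw":-1},{"delta_pos":[-0.16,0.26,-0.39],"spin":0,"claw":-1},{"delta_pos":[-0.16,0.26,-0.39],"spin":0,"claw":-1},{"delta_pos":[-0.16,0.26,-0.39],"spin":0,"claw":-1},{"delta_pos":[-0.16,0.26,-0.39],"spin":0,"claw":-1}]'; python3 st.py
```

```text
t: 7.05
tcp_pos: [54.4, 549.1, 888.5]
ee_rot: [-0.212, 0.971, 0.099, 0.049]
contact_force: [0.5, -0.3, 0.2]
width: 87.0
7.05 [ 54.4 549.1 888.5] q [ 1.786  0.484  1.408  0.129 -2.293 -2.833] F [ 0.5 -0.3  0.2]
[[-0.9058, -0.4205, 0.0525], [-0.4013, 0.891, 0.2121], [-0.136, 0.1711, -0.9758]]
```

```bash
python3 -m jog '[{"delta_pos":[0.48,0.16,0],"spin":-0.6,"claw":-1},{"delta_pos":[0.47,0.2,0],"spin":-0.6,"claw":-1},{"delta_pos":[0.45,0.22,0],"spin":-0.6,"claw":-1},{"delta_pos":[0.43,0.26,0],"spin":-0.6,"claw":-1},{"delta_pos":[0.41,0.3,0],"spin":-0.6,"claw":-1},{"delta_pos":[0.38,0.33,0],"spin":-0.6,"claw":-1}]'; python3 st.py
```

```text
t: 7.65
tcp_pos: [-242.9, 508.8, 863.9]
ee_rot: [-0.465, 0.879, 0.082, 0.072]
contact_force: [1.1, 1.2, 0.1]
width: 86.8
7.65 [-242.9  508.8  863.9] q [ 2.338  0.422  1.157  0.224 -2.175 -2.797] F [1.1 1.2 0.1]
[[-0.5577, -0.8285, 0.0505], [-0.805, 0.5547, 0.2106], [-0.2025, 0.0768, -0.9763]]
```

```bash
python3 -m jog '[{"delta_pos":[-0.22,0.27,-0.36],"spin":0,"claw":-1},{"delta_pos":[-0.22,0.27,-0.36],"spin":0,"claw":-1},{"delta_pos":[-0.22,0.27,-0.36],"spin":0,"claw":-1},{"delta_pos":[-0.22,0.27,-0.36],"spin":0,"claw":-1},{"delta_pos":[-0.22,0.27,-0.36],"spin":0,"claw":-1},{"delta_pos":[-0.22,0.27,-0.36],"spin":0,"claw":-1}]'; python3 st.py
```

```text
t: 8.25
tcp_pos: [-241.3, 499.8, 901.9]
ee_rot: [-0.461, 0.869, 0.155, 0.091]
contact_force: [0.2, 0.4, 0.4]
width: 86.5
8.25 [-241.3  499.8  901.9] q [ 2.358  0.505  1.408  0.329 -2.197 -2.722] F [0.2 0.4 0.4]
[[-0.5583, -0.8295, 0.0158], [-0.7728, 0.5269, 0.3537], [-0.3017, 0.1853, -0.9352]]
```

```bash
python3 -m jog '[{"delta_pos":[0.06,0.44,-0.23],"spin":0,"claw":-1},{"delta_pos":[0.06,0.44,-0.23],"spin":0,"claw":-1},{"delta_pos":[0.06,0.44,-0.23],"spin":0,"claw":-1}]'; python3 st.py
```

```text
t: 8.55
tcp_pos: [-328.9, 474.4, 894.2]
ee_rot: [-0.46, 0.863, 0.187, 0.097]
contact_force: [-0.1, 0.1, -0.3]
width: 86.8
8.55 [-328.9  474.4  894.2] q [ 2.509  0.539  1.407  0.4   -2.137 -2.832] F [-0.1  0.1 -0.3]
[[-0.5578, -0.83, -0.0047], [-0.7577, 0.5069, 0.4109], [-0.3386, 0.2328, -0.9117]]
```

```bash
cat > plan.py <<'E'
from h import *
import sys
# rows for straight world displacement to target with total spin (rad), n rows
def plan(target,spin,n):
    s=env.observe(); R=Ro.from_quat(s['ee_rot']).as_matrix(); p=np.array(s['tcp_pos']); d=(np.array(target)-p)/n
    print('step',np.linalg.norm(d).round(1)); 
    for k in range(n):
        print((R.T@d/100).round(2).tolist(), round(spin/n/.15,2)); R=R@Ro.from_euler('z',spin/n).as_matrix()
    print(R.round(3).tolist())
def spin_needed():
    s=env.observe(); R=Ro.from_quat(s['ee_rot']).as_matrix(); z=R[:,2]; by=np.array([-.1127,.9936,0]); y=by-z*(by@z); y/=np.linalg.norm(y)
    return np.arctan2(y@-R[:,0], y@R[:,1])
if __name__=='__main__':
    a=[float(x) for x in sys.argv[1:]]
    print('spin_needed',spin_needed()); plan(a[:3],a[3],int(a[4]))
E
python3 plan.py 60 500 760 0.48 9
```

```text
spin_needed 0.8573750220457214
step 45.8
[-0.21, -0.38, 0.15] 0.36
[-0.23, -0.37, 0.15] 0.36
[-0.25, -0.35, 0.15] 0.36
[-0.27, -0.34, 0.15] 0.36
[-0.29, -0.33, 0.15] 0.36
[-0.3, -0.31, 0.15] 0.36
[-0.32, -0.29, 0.15] 0.36
[-0.34, -0.28, 0.15] 0.36
[-0.35, -0.26, 0.15] 0.36
[[-0.878, -0.479, -0.005], [-0.438, 0.8, 0.411], [-0.193, 0.363, -0.912]]
```

```bash
python3 -m jog '[{"delta_pos":[-0.21,-0.38,0.15],"spin":0.36,"claw":-1},{"delta_pos":[-0.23,-0.37,0.15],"spin":0.36,"claw":-1},{"delta_pos":[-0.25,-0.35,0.15],"spin":0.36,"claw":-1},{"delta_pos":[-0.27,-0.34,0.15],"spin":0.36,"claw":-1},{"delta_pos":[-0.29,-0.33,0.15],"spin":0.36,"claw":-1},{"delta_pos":[-0.3,-0.31,0.15],"spin":0.36,"claw":-1},{"delta_pos":[-0.32,-0.29,0.15],"spin":0.36,"claw":-1},{"delta_pos":[-0.34,-0.28,0.15],"spin":0.36,"claw":-1},{"delta_pos":[-0.35,-0.26,0.15],"spin":0.36,"claw":-1}]'; python3 st.py; python3 plan.py 400 350 560 0.4 9
```

```text
t: 9.45
tcp_pos: [36.1, 510.1, 776.2]
ee_rot: [-0.254, 0.944, 0.205, 0.055]
contact_force: [0.0, 0.5, -0.6]
width: 87.1
9.45 [ 36.1 510.1 776.2] q [ 1.845  0.077  0.437  0.112 -1.518 -2.872] F [ 0.   0.5 -0.6]
[[-0.8651, -0.5016, -0.0006], [-0.4567, 0.787, 0.4148], [-0.2076, 0.3591, -0.9099]]
spin_needed 0.4017270111742774
step 50.3
[-0.22, -0.43, 0.14] 0.3
[-0.24, -0.42, 0.14] 0.3
[-0.26, -0.41, 0.14] 0.3
[-0.27, -0.4, 0.14] 0.3
[-0.29, -0.38, 0.14] 0.3
[-0.31, -0.37, 0.14] 0.3
[-0.32, -0.36, 0.14] 0.3
[-0.34, -0.34, 0.14] 0.3
[-0.35, -0.33, 0.14] 0.3
[[-0.992, -0.125, -0.001], [-0.114, 0.903, 0.415], [-0.051, 0.412, -0.91]]
```

```bash
python3 -m jog '[{"delta_pos":[-0.22,-0.43,0.14],"spin":0.3,"claw":-1},{"delta_pos":[-0.24,-0.42,0.14],"spin":0.3,"claw":-1},{"delta_pos":[-0.26,-0.41,0.14],"spin":0.3,"claw":-1},{"delta_pos":[-0.27,-0.4,0.14],"spin":0.3,"claw":-1},{"delta_pos":[-0.29,-0.38,0.14],"spin":0.3,"claw":-1},{"delta_pos":[-0.31,-0.37,0.14],"spin":0.3,"claw":-1},{"delta_pos":[-0.32,-0.36,0.14],"spin":0.3,"claw":-1},{"delta_pos":[-0.34,-0.34,0.14],"spin":0.3,"claw":-1},{"delta_pos":[-0.35,-0.33,0.14],"spin":0.3,"claw":-1}]'; python3 st.py
cat > geo.py <<'E'
from h import *
np.set_printoptions(precision=1,suppress=True)
C=np.array([513.,109.,0]); a=.113; BX=np.array([np.cos(a),np.sin(a),0]);BY=np.array([-np.sin(a),np.cos(a),0]);BZ=np.array([0,0,1.])
B=np.c_[BX,BY,BZ]
def b2w(p): return C+B@np.array(p,float)
def w2b(p): return B.T@(np.array(p)-C)
def tips(s=None):
    s=s or env.observe(); R=Ro.from_quat(s['ee_rot']).as_matrix(); p=np.array(s['tcp_pos']); w=s['width']
    o=p+182*R[:,2]; bi=o+R[:,1]*w/2; ai=o-R[:,1]*w/2; ao=o-R[:,1]*(w/2+15)
    print('t',s['t'],'B inner',w2b(bi),'A inner',w2b(ai),'A outer',w2b(ao),'w',w)
    lo=w2b(ao); print('theta pred',np.arctan2(120-lo[2],lo[1]+102), 'F box',B.T@s['contact_force'])
    print('rows: lean z_tool in box',(B.T@R[:,2]).round(3),'y_tool',(B.T@R[:,1]).round(3))
# TCP for B inner corner at box point
def tcpfor(bpt,w=87.,R=None):
    s=env.observe(); R=Ro.from_quat(s['ee_rot']).as_matrix() if R is None else R
    return b2w(bpt)-182*R[:,2]-R[:,1]*w/2
def move(bpt,n,w=87.):
    s=env.observe(); R=Ro.from_quat(s['ee_rot']).as_matrix(); d=(tcpfor(bpt,w)-s['tcp_pos'])
    print('target tcp',tcpfor(bpt,w),'dist',np.linalg.norm(d),'per row',(R.T@d/100/n).round(3).tolist())
if __name__=='__main__':
    import sys
    tips(); 
    if len(sys.argv)>4: move([float(x) for x in sys.argv[1:4]],int(sys.argv[4]),float(sys.argv[5]) if len(sys.argv)>5 else 87.)
E
python3 geo.py -12 58 190 9
```

```text
t: 10.35
tcp_pos: [397.0, 347.3, 565.2]
ee_rot: [-0.059, 0.976, 0.211, 0.015]
contact_force: [1.3, 2.0, 0.4]
width: 87.2
10.35 [397.  347.3 565.2] q [ 0.959  0.086  0.074 -0.254 -1.212 -2.361] F [1.3 2.  0.4]
[[-0.9926, -0.1217, 0.0034], [-0.1094, 0.9037, 0.414], [-0.0535, 0.4105, -0.9103]]
t 10.35 B inner [-80.1 364.4 417.5] A inner [-78.5 284.9 381.7] A outer [-78.2 271.2 375.5] w 87.19946698917366
theta pred -0.6003469522438479 F box [1.5 1.8 0.4]
rows: lean z_tool in box [ 0.1  0.4 -0.9] y_tool [-0.   0.9  0.4]
target tcp [499.2  50.6 337.8] dist 387.51926066207017 per row [-0.063, -0.415, 0.094]
```

```bash
python3 -m jog '[{"delta_pos":[-0.06,-0.42,0.09],"spin":0,"claw":-1},{"delta_pos":[-0.06,-0.42,0.09],"spin":0,"claw":-1},{"delta_pos":[-0.06,-0.42,0.09],"spin":0,"claw":-1},{"delta_pos":[-0.06,-0.42,0.09],"spin":0,"claw":-1},{"delta_pos":[-0.06,-0.42,0.09],"spin":0,"claw":-1},{"delta_pos":[-0.06,-0.42,0.09],"spin":0,"claw":-1},{"delta_pos":[-0.06,-0.42,0.09],"spin":0,"claw":-1},{"delta_pos":[-0.06,-0.42,0.09],"spin":0,"claw":-1},{"delta_pos":[-0.06,-0.42,0.09],"spin":0,"claw":-1},{"delta_pos":[0,0,0],"spin":0,"claw":-1}]'; python3 st.py; python3 geo.py; python3 -c "
from h import *
snap('wrist','w3.png');snap('scene','s3.png');snap('side','d3.png')
a=cv2.imread('pics/s3.png')[150:330,230:470];b=cv2.imread('pics/d3.png')[170:370,190:400]
cv2.imwrite('pics/s3z.png',cv2.resize(a,None,fx=3,fy=3,interpolation=cv2.INTER_CUBIC));cv2.imwrite('pics/d3z.png',cv2.resize(b,None,fx=3,fy=3,interpolation=cv2.INTER_CUBIC))"
```

```text
t: 11.35
tcp_pos: [495.9, 43.3, 336.8]
ee_rot: [-0.057, 0.976, 0.209, 0.012]
contact_force: [-0.2, 0.0, 0.1]
width: 87.5
11.35 [495.9  43.3 336.8] q [ 0.275  0.24  -0.237 -0.478 -1.027 -1.492] F [-0.2  0.   0.1]
[[-0.9932, -0.1162, -0.0008], [-0.1064, 0.9065, 0.4086], [-0.0468, 0.4059, -0.9127]]
t 11.35 B inner [-16.7  50.5 188.4] A inner [-15.6 -29.5 152.9] A outer [-15.4 -43.2 146.9] w 87.4592257492815
theta pred -0.4281633031829187 F box [-0.2  0.   0.1]
rows: lean z_tool in box [ 0.   0.4 -0.9] y_tool [-0.   0.9  0.4]
```

View pics/w3.png

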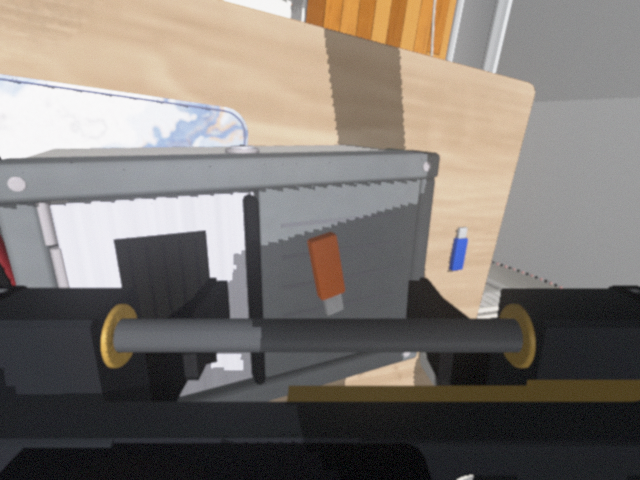

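View pics/s3z.png

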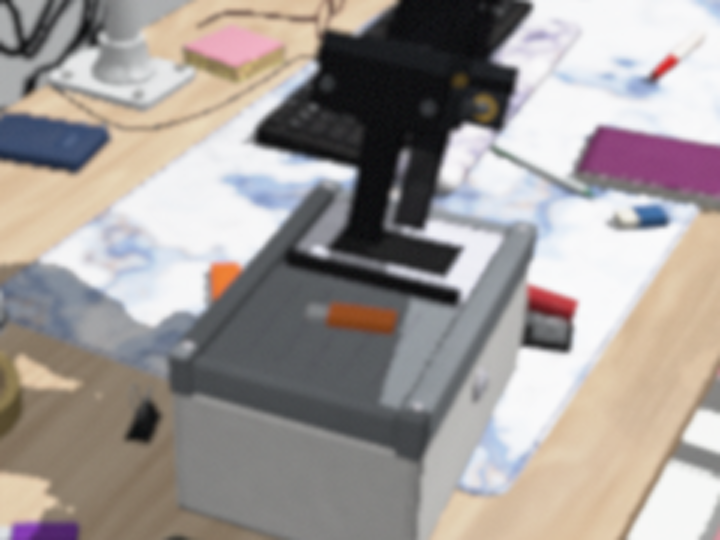

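View pics/d3z.png

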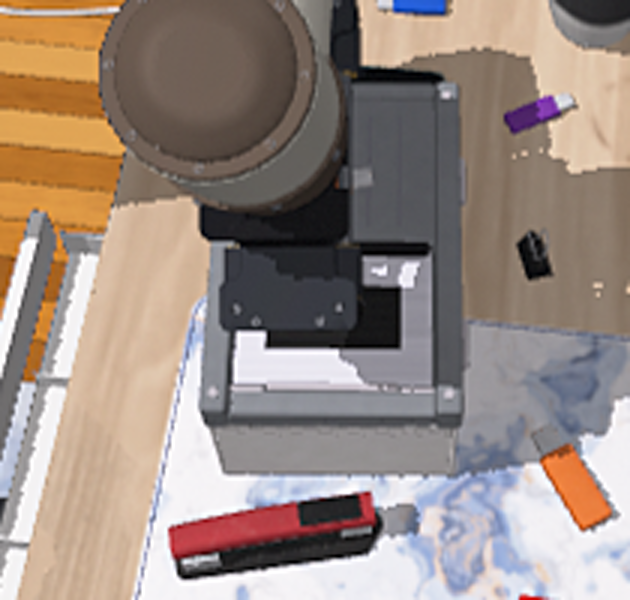

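```bash
python3 - <<'E'
from geo import *
f=dict(np.load('pics/w3.npz')); f['t']=f['t'].ravel()
hsv=cv2.cvtColor(f['img'],cv2.COLOR_RGB2HSV); m=cv2.inRange(hsv,(3,130,60),(20,255,255)); mm=np.zeros_like(m); mm[225:310,300:355]=m[225:310,300:355]
n,l,st,ce=cv2.connectedComponentsWithStats(mm); k=1+np.argmax(st[1:,4]); v,u=np.nonzero(l==k)
hp=np.array([w2b(onplane(f,x,y,126.)) for x,y in zip(u,v)])[:,:2].astype(np.float32)
print(cv2.minAreaRect(hp),cv2.boxPoints(cv2.minAreaRect(hp)))
# edge of tray (bar/tray) pixel check
for p in ((262,250),(262,210),(248,250),(425,167),(16,184)): print(p,w2b(px2w(f,*p)),w2b(onplane(f,*p,120)))
for i in(1,2):
    g=dict(np.load(f'pics/w{i}.npz')); g['t']=g['t'].ravel()
    for p in (((397,120),(385,120),(250,29),(560,30)),((290,120),(276,120),(136,31),(446,31)))[i-1]: print(i,p,w2b(px2w(g,*p)))
E
python3 geo.py -12 56 126 6
```

```text
((-12.457405090332031, 36.463748931884766), (42.51239013671875, 18.528398513793945), 11.415376663208008) [[-35.1  41.3]
 [-31.5  23.2]
 [ 10.2  31.6]
 [  6.5  49.8]]
(262, 250) [-26.1  -2.  118. ] [-26.8  -2.5 120. ]
(262, 210) [-50.   -1.2 118.1] [-50.5  -1.7 120. ]
(248, 250) [-30.1 -12.  126. ] [-27.9 -10.7 120. ]
(425, 167) [-70.8 107.  123.7] [-70.3 110.1 120. ]
(16, 184) [ -71.5 -107.6  124.3] [ -70.9 -108.8  120. ]
1 (397, 120) [-11.5  -0.4 118.2]
1 (385, 120) [-11.  -11.3 128.3]
1 (250, 29) [ -71.2 -107.6  123.9]
1 (560, 30) [-70.9 108.5 123.6]
2 (290, 120) [-12.6  -2.  117.9]
2 (276, 120) [-12.1 -11.5 127.9]
2 (136, 31) [ -71.2 -107.7  123.6]
2 (446, 31) [-71.2 108.4 123.6]
t 11.5 B inner [-15.7  53.9 192.2] A inner [-13.9 -25.7 156.7] A outer [-13.6 -39.4 150.6] w 87.18088578497996
theta pred -0.45429665428311233 F box [ 0.   0.1 -0.2]
rows: lean z_tool in box [ 0.   0.4 -0.9] y_tool [-0.   0.9  0.4]
target tcp [499.5  49.2 274.2] dist 66.2990116253348 per row [-0.0, -0.042, 0.102]
```

```bash
python3 -m jog '[{"delta_pos":[0,-0.04,0.1],"spin":0,"claw":-1},{"delta_pos":[0,-0.04,0.1],"spin":0,"claw":-1},{"delta_pos":[0,-0.04,0.1],"spin":0,"claw":-1},{"delta_pos":[0,0,0],"spin":0,"claw":-1}]'; python3 geo.py -12 56 126 4;python3 -c "
from plant import env
for i in range(3): print(env.observe()['tcp_pos'],env.observe()['joint_positions'].round(4))"
```

```text
t: 11.9
tcp_pos: [497.0, 48.7, 305.0]
ee_rot: [-0.06, 0.976, 0.209, 0.011]
contact_force: [-0.6, -0.3, 1.3]
width: 87.0
t 11.9 B inner [-15.6  55.8 156.7] A inner [-14.  -23.7 121.3] A outer [-13.7 -37.4 115.2] w 86.99812277713659
theta pred 0.07435540840515749 F box [-0.6 -0.3  1.3]
rows: lean z_tool in box [ 0.   0.4 -0.9] y_tool [-0.   0.9  0.4]
target tcp [500.6  49.3 274.3] dist 30.93096135660479 per row [-0.005, -0.031, 0.071]
[497.0313348   48.68224757 305.01326694] [ 0.2812  0.2815 -0.2656 -0.5006 -0.9654 -1.4522]
[497.0313348   48.68224757 305.01326694] [ 0.2812  0.2815 -0.2656 -0.5006 -0.9654 -1.4522]
[497.0313348   48.68224757 305.01326694] [ 0.2812  0.2815 -0.2656 -0.5006 -0.9654 -1.4522]
```

```bash
python3 -m jog '[{"delta_pos":[-0.01,-0.03,0.07],"spin":0,"claw":-1},{"delta_pos":[-0.01,-0.03,0.07],"spin":0,"claw":-1},{"delta_pos":[-0.01,-0.03,0.07],"spin":0,"claw":-1},{"delta_pos":[-0.01,-0.03,0.07],"spin":0,"claw":-1},{"delta_pos":[0,0,0],"spin":0,"claw":-1}]'; python3 geo.py -12 54 122.5 3;python3 -c "
from h import *
snap('wrist','w4.png');snap('scene','s4.png')
a=cv2.imread('pics/s4.png')[200:330,270:430]
cv2.imwrite('pics/s4z.png',cv2.resize(a,None,fx=4,fy=4,interpolation=cv2.INTER_CUBIC))"
```

```text
t: 12.4
tcp_pos: [503.1, 49.2, 275.4]
ee_rot: [-0.06, 0.976, 0.209, 0.012]
contact_force: [-0.0, 1.0, 1.4]
width: 86.8
t 12.4 B inner [ -9.1  55.5 127.1] A inner [ -7.4 -23.8  91.7] A outer [ -7.2 -37.4  85.6] w 86.81302542894691
theta pred 0.48965277666663226 F box [0.1 1.  1.4]
rows: lean z_tool in box [ 0.   0.4 -0.9] y_tool [-0.   0.9  0.4]
target tcp [500.4  47.3 270.8] dist 5.686835825946622 per row [0.011, -0.011, 0.011]
```

View pics/w4.png

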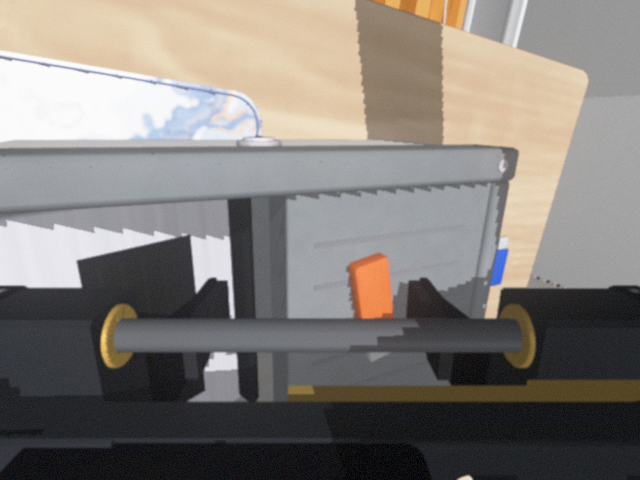

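View pics/s4z.png

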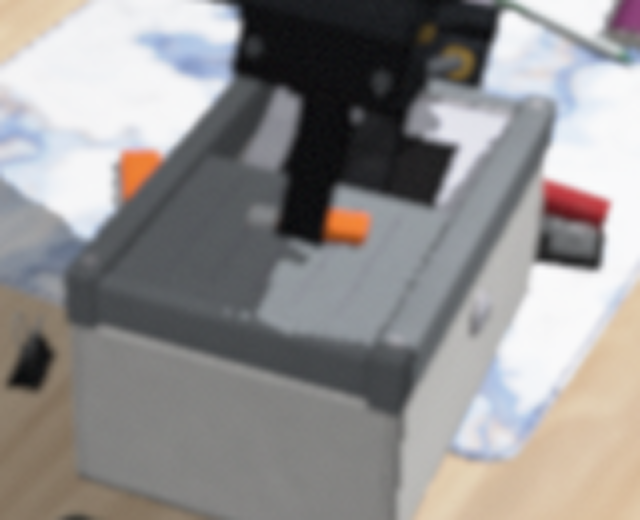

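```bash
python3 -m jog '[{"delta_pos":[0.01,-0.01,0.01],"spin":0,"claw":-1},{"delta_pos":[0.01,-0.01,0.01],"spin":0,"claw":-1},{"delta_pos":[0.01,-0.01,0.01],"spin":0,"claw":-1},{"delta_pos":[0,0,0],"spin":0,"claw":-1}]'; python3 geo.py -12 36 122.5 6
```

```text
t: 12.9
tcp_pos: [500.3, 47.2, 272.6]
ee_rot: [-0.06, 0.976, 0.209, 0.013]
contact_force: [0.3, 1.1, 0.9]
width: 87.1
t 12.9 B inner [-11.9  54.  124.3] A inner [-10.1 -25.6  88.8] A outer [ -9.8 -39.3  82.7] w 87.1223547253228
theta pred 0.536133769047353 F box [0.5 1.1 0.9]
rows: lean z_tool in box [ 0.   0.4 -0.9] y_tool [-0.   0.9  0.4]
target tcp [502.2  29.4 270.8] dist 18.009085938522723 per row [0.0, -0.028, -0.009]
```

```bash
python3 -m jog '[{"delta_pos":[0,-0.028,-0.009],"spin":0,"claw":-1},{"delta_pos":[0,-0.028,-0.009],"spin":0,"claw":-1},{"delta_pos":[0,-0.028,-0.009],"spin":0,"claw":-1},{"delta_pos":[0,-0.028,-0.009],"spin":0,"claw":-1},{"delta_pos":[0,-0.028,-0.009],"spin":0,"claw":-1},{"delta_pos":[0,-0.028,-0.009],"spin":0,"claw":-1},{"delta_pos":[0,0,0],"spin":0,"claw":-1}]'; python3 geo.py -12 20 122.5 6;python3 -c "
from h import *
snap('wrist','w5.png');snap('scene','s5.png')
a=cv2.imread('pics/s5.png')[200:330,270:430]
cv2.imwrite('pics/s5z.png',cv2.resize(a,None,fx=4,fy=4,interpolation=cv2.INTER_CUBIC))"
```

```text
t: 13.6
tcp_pos: [502.6, 29.9, 271.0]
ee_rot: [-0.06, 0.976, 0.21, 0.013]
contact_force: [-1.5, 3.3, 4.6]
width: 87.3
t 13.6 B inner [-11.5  36.7 122.9] A inner [ -9.8 -43.   87.3] A outer [ -9.5 -56.7  81.2] w 87.28255781729554
theta pred 0.7086778723829641 F box [-1.1  3.5  4.6]
rows: lean z_tool in box [ 0.   0.4 -0.9] y_tool [-0.   0.9  0.4]
target tcp [504.   13.4 270.7] dist 16.568815337601464 per row [0.001, -0.025, -0.011]
```

View pics/w5.png

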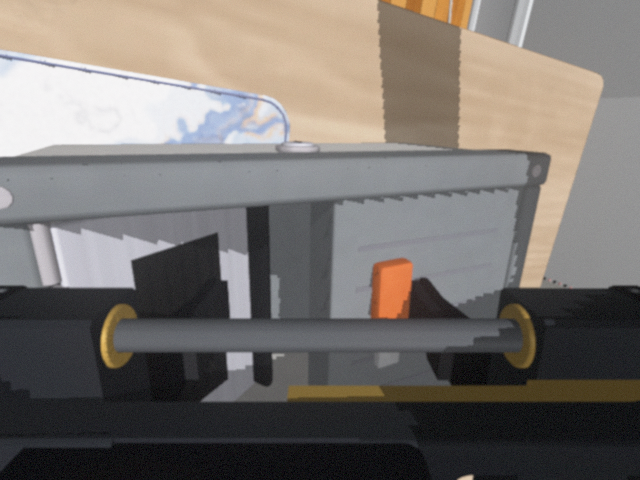

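View pics/s5z.png

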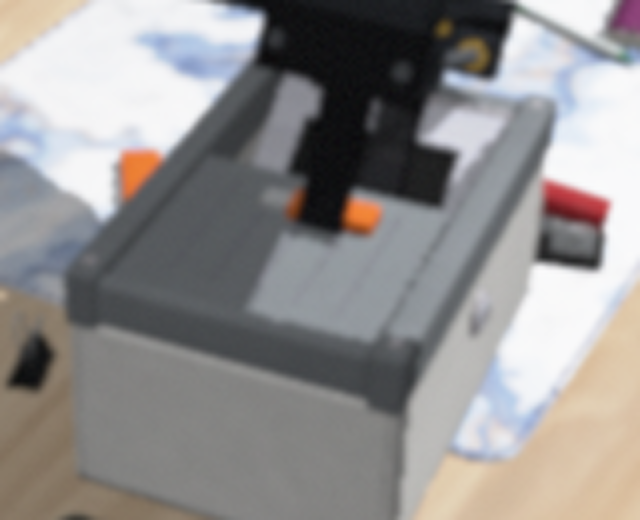

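Stick is squared up against finger B (orange at wrist (392,288)), flap open beyond the edge. Continue the push.

```bash
python3 -m jog '[{"delta_pos":[0,-0.025,-0.011],"spin":0,"claw":-1},{"delta_pos":[0,-0.025,-0.011],"spin":0,"claw":-1},{"delta_pos":[0,-0.025,-0.011],"spin":0,"claw":-1},{"delta_pos":[0,-0.025,-0.011],"spin":0,"claw":-1},{"delta_pos":[0,-0.025,-0.011],"spin":0,"claw":-1},{"delta_pos":[0,-0.025,-0.011],"spin":0,"claw":-1},{"delta_pos":[0,0,0],"spin":0,"claw":-1}]'; python3 geo.py -12 -4 122.5 10 66;python3 -c "
from h import *
snap('wrist','w6.png')"
```

```text
t: 14.4
tcp_pos: [504.4, 14.0, 270.8]
ee_rot: [-0.06, 0.976, 0.21, 0.013]
contact_force: [-0.9, 5.7, 6.0]
width: 86.9
t 14.4 B inner [-11.6  20.6 122.6] A inner [ -9.9 -58.8  87.2] A outer [ -9.6 -72.4  81. ] w 86.91892027769067
theta pred 0.9217842242168766 F box [-0.3  5.7  6. ]
rows: lean z_tool in box [ 0.   0.4 -0.9] y_tool [-0.   0.9  0.4]
target tcp [505.5  -1.1 274.9] dist 15.597144109501345 per row [0.0, -0.012, -0.01]
```

View pics/w6.png

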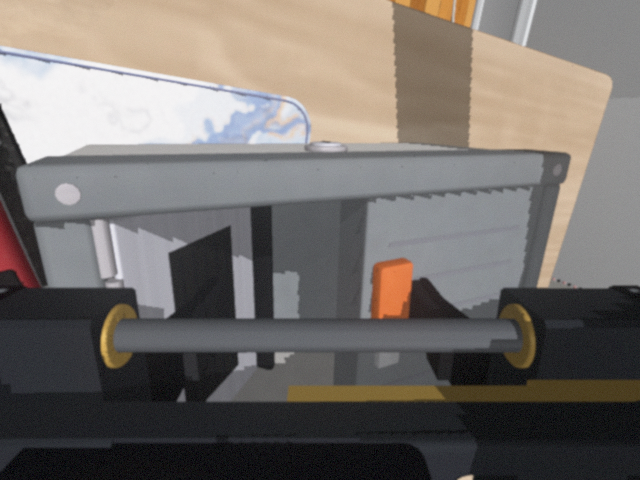

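```bash
python3 -m jog '[{"delta_pos":[0,-0.012,-0.01],"spin":0,"claw":-0.95},{"delta_pos":[0,-0.012,-0.01],"spin":0,"claw":-0.9},{"delta_pos":[0,-0.012,-0.01],"spin":0,"claw":-0.85},{"delta_pos":[0,-0.012,-0.01],"spin":0,"claw":-0.8},{"delta_pos":[0,-0.012,-0.01],"spin":0,"claw":-0.76},{"delta_pos":[0,-0.012,-0.01],"spin":0,"claw":-0.71},{"delta_pos":[0,0,0],"spin":0,"claw":-0.71}]'; python3 geo.py -12 -4 122.5 5 66;python3 -c "
from h import *
snap('wrist','w7.png')"
```

```text
t: 15.15
tcp_pos: [505.2, 5.1, 273.3]
ee_rot: [-0.06, 0.976, 0.21, 0.013]
contact_force: [-1.5, 5.2, 5.4]
width: 75.1
t 15.15 B inner [-11.8   6.3 122.8] A inner [-10.3 -62.3  92.1] A outer [-10. -76.  86.] w 75.09061035689345
theta pred 0.9175773049799159 F box [-0.9  5.4  5.4]
rows: lean z_tool in box [ 0.   0.4 -0.9] y_tool [-0.   0.9  0.4]
target tcp [505.5  -1.1 274.9] dist 6.32627922429941 per row [0.0, -0.01, -0.008]
```

View pics/w7.png

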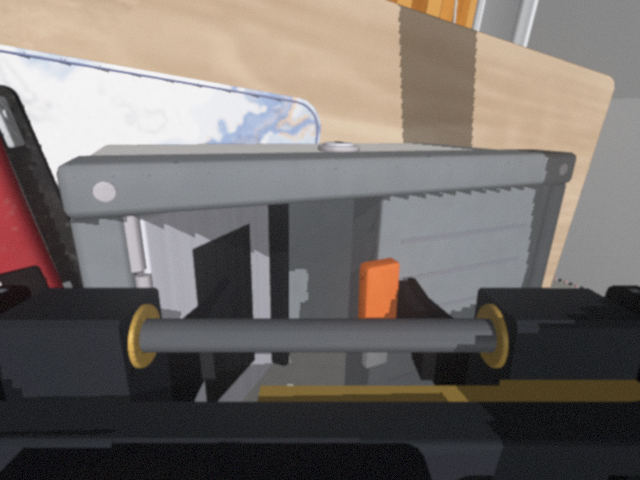

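```bash
python3 -m jog '[{"delta_pos":[0,-0.011,-0.008],"spin":0,"claw":-0.67},{"delta_pos":[0,-0.011,-0.008],"spin":0,"claw":-0.63},{"delta_pos":[0,-0.011,-0.008],"spin":0,"claw":-0.59},{"delta_pos":[0,-0.011,-0.008],"spin":0,"claw":-0.55},{"delta_pos":[0,-0.011,-0.008],"spin":0,"claw":-0.51},{"delta_pos":[0,0,0],"spin":0,"claw":-0.51},{"delta_pos":[0,0,0],"spin":0,"claw":-0.51}]'; python3 geo.py -12 -7 122.5 3 63;python3 -c "
from h import *
snap('wrist','w8.png')
snap('scene','s8.png')
a=cv2.imread('pics/s8.png')[200:330,270:430]
cv2.imwrite('pics/s8z.png',cv2.resize(a,None,fx=4,fy=4,interpolation=cv2.INTER_CUBIC))"
```

```text
t: 15.9
tcp_pos: [505.6, -2.2, 274.1]
ee_rot: [-0.06, 0.976, 0.209, 0.012]
contact_force: [0.0, 2.9, 2.3]
width: 65.8
t 15.9 B inner [-12.3  -5.5 121.5] A inner [-11.  -65.6  94.7] A outer [-10.7 -79.3  88.6] w 65.8477935144726
theta pred 0.9444371896286698 F box [0.4 2.9 2.3]
rows: lean z_tool in box [ 0.   0.4 -0.9] y_tool [-0.   0.9  0.4]
target tcp [505.8  -2.4 275.7] dist 1.5813841334740601 per row [-0.001, 0.001, -0.005]
```

View pics/w8.png

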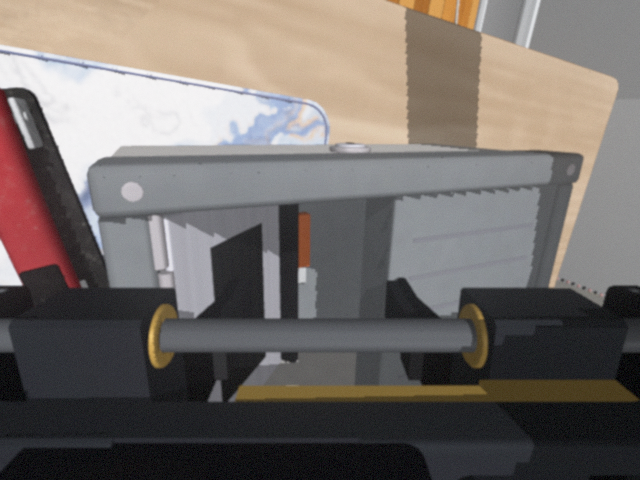

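View pics/s8z.png

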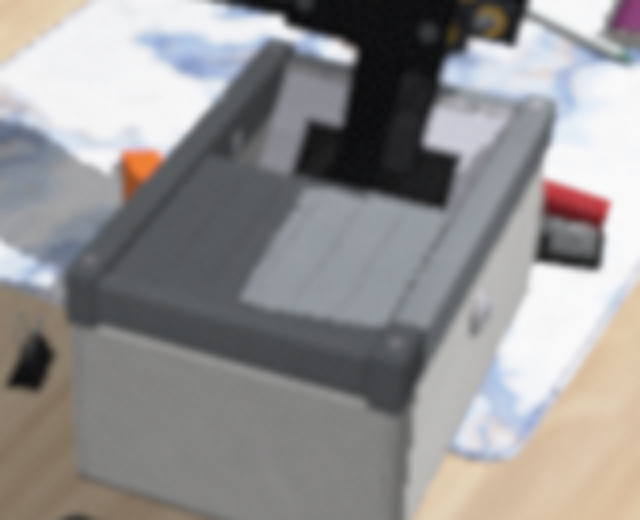

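Run:
```python
from geo import *
f=dict(np.load('pics/w8.npz')); f['t']=f['t'].ravel()
for p in ((304,225),(304,240),(304,255),(303,275),(330,250),(330,300)): print(p,w2b(px2w(f,*p)))
```

```text
(304, 225) [-21.8  -5.4  15.5]
(304, 240) [-10.3  -5.4  15.7]
(304, 255) [ 1.5 -5.2 15.6]
(303, 275) [18.5 -5.2 13.9]
(330, 250) [ 3.7 20.5  7.3]
(330, 300) [48.5 22.2  7. ]
```

```bash
python3 -m jog '[{"delta_pos":[-0.005,0.04,-0.09],"spin":0,"claw":-0.51},{"delta_pos":[-0.005,0.04,-0.09],"spin":0,"claw":-0.51},{"delta_pos":[-0.005,0.04,-0.09],"spin":0,"claw":-0.51},{"delta_pos":[-0.005,0.04,-0.09],"spin":0,"claw":-0.51},{"delta_pos":[-0.005,0.04,-0.09],"spin":0,"claw":-0.51},{"delta_pos":[-0.01,0.12,-0.27],"spin":0,"claw":-0.51},{"delta_pos":[-0.01,0.12,-0.27],"spin":0,"claw":-0.51},{"delta_pos":[-0.02,0.2,-0.44],"spin":0,"claw":-0.51},{"delta_pos":[-0.02,0.2,-0.44],"spin":0,"claw":-0.51},{"delta_pos":[-0.02,0.2,-0.44],"spin":0,"claw":-0.51},{"delta_pos":[0,0,0],"spin":0,"claw":-0.51},{"delta_pos":[0,0,0],"spin":0,"claw":-0.51}]'; python3 geo.py; python3 -c "
from h import *
for c in('wrist','scene','side'): snap(c,c+'9.png')
a=cv2.imread('pics/scene9.png')[190:350,230:450];b=cv2.imread('pics/side9.png')[170:370,230:430]
cv2.imwrite('pics/s9z.png',cv2.resize(a,None,fx=3,fy=3,interpolation=cv2.INTER_CUBIC));cv2.imwrite('pics/d9z.png',cv2.resize(b,None,fx=3,fy=3,interpolation=cv2.INTER_CUBIC))"
```

```text
t: 17.2
tcp_pos: [502.8, -1.6, 529.8]
ee_rot: [-0.06, 0.976, 0.21, 0.015]
contact_force: [-0.9, -0.1, -0.8]
width: 65.8
t 17.2 B inner [-14.2  -4.4 377.3] A inner [-12.8 -64.5 350.5] A outer [-12.5 -78.2 344.4] w 65.8361956225765
theta pred -1.4652945106199775 F box [-0.9  0.  -0.8]
rows: lean z_tool in box [ 0.1  0.4 -0.9] y_tool [-0.   0.9  0.4]
```

View pics/wrist9.png

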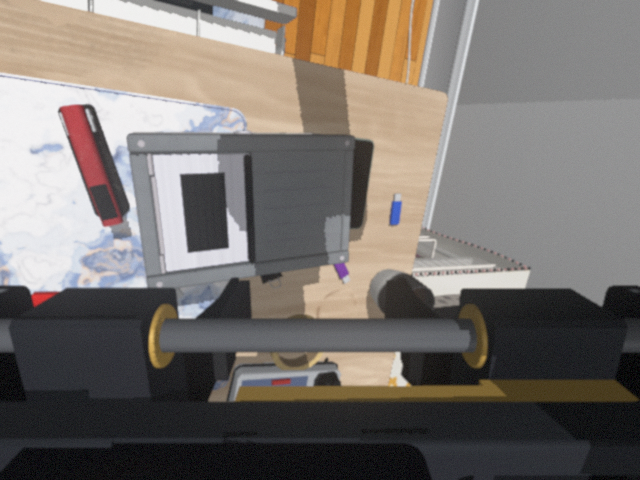

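View pics/s9z.png

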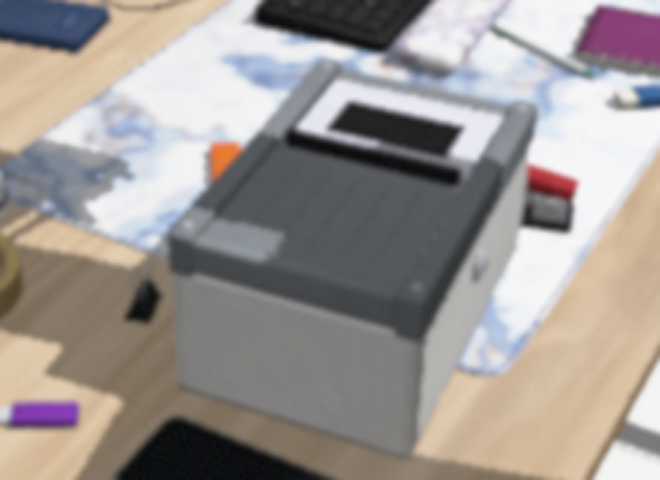

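View pics/d9z.png

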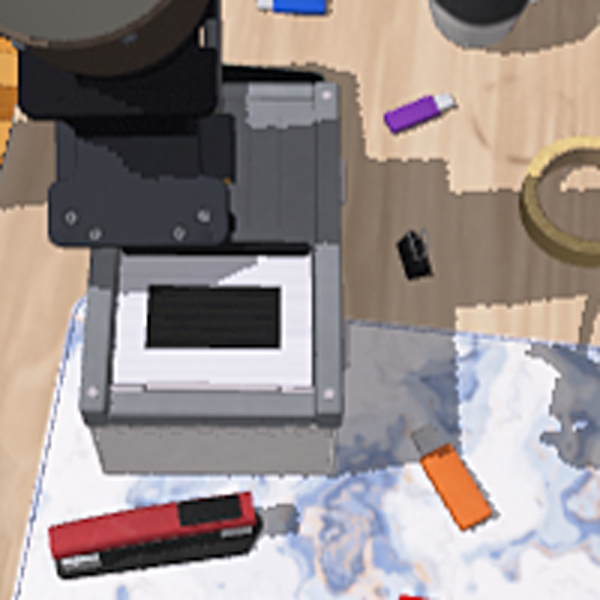

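Run:
```python
from geo import *
for n in('side0','side9','scene0','scene9'):
    f=dict(np.load(f'pics/{n}.npz')); f['t']=f['t'].ravel()
    print(n,[w2b(px2w(f,*proj(f,b2w((40 if 'scene' in n else 20,y,z))).round()))[2].round(1) for y,z in((-90,120),(-60,120),(-25,120),(-8.5,131))])
a=cv2.imread('pics/side0.png').astype(int);b=cv2.imread('pics/side9.png').astype(int)
for nm,(x0,y0,x1,y1) in dict(stapler=(243,332,320,365),clip=(358,242,378,268),orange2=(365,312,398,350)).items(): print(nm,np.abs(a-b)[y0:y1,x0:x1].mean().round(1))
a=cv2.imread('pics/scene0.png').astype(int);b=cv2.imread('pics/scene9.png').astype(int); print('phone',np.abs(a-b)[328:382,264:358].mean().round(1))
ticket.job_done(); print(env.observe()['t'])
```

```text
side0 [np.float64(119.0), np.float64(121.9), np.float64(120.5), np.float64(130.1)]
side9 [np.float64(121.3), np.float64(120.6), np.float64(120.0), np.float64(129.6)]
scene0 [np.float64(120.9), np.float64(120.8), np.float64(129.7), np.float64(130.6)]
scene9 [np.float64(119.9), np.float64(119.9), np.float64(130.4), np.float64(130.6)]
stapler 26.3
clip 2.2
orange2 55.2
phone 15.5
the job is handed in; nothing more can be done
the job is handed in; nothing more can be done
```

The orange stick is in the box, the flap has sprung shut, and I handed the job in at about 17 s of the 48 s allowed.

**What I did:** With the tool pointing straight down, both fingertips sit at the same height. I therefore pushed against the arm's reach limit, well clear of the desk, until the tool leaned about 0.42 rad. One finger then held the flap open at about 0.5 to 0.95 rad, worked out from the fingertip position. The other finger pushed the stick squarely over the tray edge, with no lifting. The hand was then raised straight up and clear.

**Last checks:**
- **Stick:** after the drop, the wrist camera's depth put its top at about 15.6 mm. That fits it lying flat on the box floor, 9 mm floor plus 8 mm stick, since this camera reads about 2 mm low.
- **Flap and tray:** the flap and bar heights match the starting pictures to within about 2.5 mm (about 120 mm and 130 mm). The tray is empty, and nothing is touching the robot, which is over 200 mm above the box.
- **Forces:** the highest reading I took was about 8 N.
- **Neighbours:** the binder clip's image patch barely changed (2.2 mean difference). The stapler and phone patches did change (26.3 and 15.5). I put that down to the robot's moved shadow, because both looked to be in the same place in the pictures. I did not re-measure their positions.

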